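Start a double dose on the grinder's key box

TASK

Set the grinder going from its low grey key box: tap down the green key (wake), then the blue key (double dose), then the yellow key (start), in that order, each lightly but until it has sunk well past halfway, where it stays down. Leave the red stop key up, do not press hard, and do not pick up or shift the cups and other things standing round the box.

Things in the scene. Friction and masses are not known exactly. Their poses are not given: they have to be found in the camera images.
- key_box: the grinder's control: low grey box, 172x172x30 mm, fixed to the table; origin at the centre of its underside, z up. On it four square key modules stand in a 2 by 2 square, 76 mm from key to key along the box's own x and y; which colour sits in which seat varies
- green_top (a point): centre of the flat top face of the green round key cap (white power symbol, wake), 40 mm across; the top is 58 mm above the table when the key is up; it moves with the key; the cap sits on a soft spring (gives way from 4 N on, 0.8 N per mm, up to 8 mm, and comes back when let go)
- green_key (a joint): how far the green key is pushed in and latched, m: 0 = up, 0.010 = fully down (its top then 12 mm above its collar). It slides straight down against about 2.5 N of friction and stays where it is left; the sprung cap adds its own give only when the key is at the bottom
- green_module: the green key's black square base, 64x64x3 mm with a round collar 50 mm across and 6 mm high, fixed on the box; origin at the centre of its underside, 30 mm above the table
- blue_top (a point): centre of the flat top face of the blue round key cap (two white dots, double dose), 40 mm across; the top is 58 mm above the table when the key is up; it moves with the key; the cap sits on a soft spring (gives way from 4 N on, 0.8 N per mm, up to 8 mm, and comes back when let go)
- blue_key (a joint): how far the blue key is pushed in and latched, m: 0 = up, 0.010 = fully down (its top then 12 mm above its collar). It slides straight down against about 2.5 N of friction and stays where it is left; the sprung cap adds its own give only when the key is at the bottom
- blue_module: the blue key's black square base, 64x64x3 mm with a round collar 50 mm across and 6 mm high, fixed on the box; origin at the centre of its underside, 30 mm above the table
- yellow_top (a point): centre of the flat top face of the yellow round key cap (white triangle, start), 40 mm across; the top is 58 mm above the table when the key is up; it moves with the key; the cap sits on a soft spring (gives way from 4 N on, 0.8 N per mm, up to 8 mm, and comes back when let go)
- yellow_key (a joint): how far the yellow key is pushed in and latched, m: 0 = up, 0.010 = fully down (its top then 12 mm above its collar). It slides straight down against about 2.5 N of friction and stays where it is left; the sprung cap adds its own give only when the key is at the bottom
- yellow_module: the yellow key's black square base, 64x64x3 mm with a round collar 50 mm across and 6 mm high, fixed on the box; origin at the centre of its underside, 30 mm above the table
- red_top (a point): centre of the flat top face of the red round key cap (white square, stop), 40 mm across; the top is 58 mm above the table when the key is up; it moves with the key; the cap sits on a soft spring (gives way from 4 N on, 0.8 N per mm, up to 8 mm, and comes back when let go)
- red_key (a joint): how far the red key is pushed in and latched, m: 0 = up, 0.010 = fully down (its top then 12 mm above its collar). It slides straight down against about 2.5 N of friction and stays where it is left; the sprung cap adds its own give only when the key is at the bottom
- red_module: the red key's black square base, 64x64x3 mm with a round collar 50 mm across and 6 mm high, fixed on the box; origin at the centre of its underside, 30 mm above the table
- cup_left_0: bystander, loose: small dark blue mug, 63 mm across, 53 mm high, handle to one side; origin on its underside (cups: 14 mm from the middle, towards the handle)
- espresso_cup: bystander, loose: small white porcelain cup, 61 mm across, 56 mm high, handle to one side; origin on its underside (cups: 14 mm from the middle, towards the handle)
- tamper: bystander, loose: coffee tamper, steel base 58 mm across, turned handle, 94 mm high; origin at the centre of its underside
- salt_tub: bystander, loose: flat white tub with lid, 71 mm across, 32 mm high; origin at the centre of its underside
- scoop: bystander, loose: small blue plastic scoop lying down, 88x36x26 mm; origin at the centre of its underside

How it is judged:
By the outcome, as a careful person would: the job done as asked, in the order asked, and still so for the second after the job is handed in, with the robot touching nothing.
It also fails if it takes over 40 s, if anything falls off the work surface, if the arm or the gripper's body presses on something with over 40 N, if the wrist force passes 120 N, or if a joint passes its speed limit or range.

ROBOT

A 6-joint arm with a two-finger parallel gripper is mounted at the origin on a cart in front of the work surface, level with it; the furniture and walls round the work are solid. World frame = base frame: x ahead of the robot, y to its left, z up, the work surface at z = 0. Lengths are in m, angles in degrees, forces in N, time in s.
With the tool pointing down it reaches from about 0.25 to 0.725 m from the base axis. Payload 9.7 kg.
Tool frame: the origin (TCP) lies midway between the tips of the shut fingers; the grasp point (between the pads) lies 19 mm behind it; y points along the fingers, x is the direction in which the jaws open and shut, and the axes are right-handed (so a half turn about y gives the same grasp; the last joint's range is limited). The gripper opens to 85 mm and grips with 20 to 120 N. Pads are 22 mm wide; open, the fingers measure 114 mm over their backs; the gripper's body (76 mm by 85 mm) begins 54 mm behind the grasp point. The pads swing forward as they close: fully open they stand 13 mm farther back than shut.
Start: joints at [69.958, 4.979, 10.078, 95.1, 0, 90], TCP at [0.188, 0.517, 0.231] pointing down, gripper open.
Joint ranges: [-179.16, 179.16], [-48.56, 103.87], [-65.8, 70.77], [-126.05, 130.52], [-82.76, 87.17], [-180, 180]. Speed limits (degrees/s): [127.2, 127.2, 147.25, 180, 180, 180].

INTERFACE

Orientations are given as [roll, pitch, yaw] about the fixed x, y, z axes, in that order (R = Rz(yaw) Ry(pitch) Rx(roll)).
In Python, from workcell import get_obs, camera, job_done gives the robot as it stands.
- The arm moves only by the tool play_rows, never from a script. Its argument "moves" is a list of rows, each a list of 3 entries, a list of its own where there are three numbers: the turn, a rotation vector about the tool's x, y, z in degrees, then the shift along the tool's x, y, z in m, then the opening in per cent of the stroke, from 0 (shut) to 100 (fully open). A call has exactly 5 rows; each row is the pose to reach, as a shift and turn from the pose commanded when the call began, along the tool's axes at that moment; what a row does not reach only later rows make up. A row lasts 1/10 s, in which the tool goes at most 50 mm and 8.59 degrees, less where a joint would pass 70% of its speed; a pose out of reach is approached as far as the arm can. A call with a gripper value outside its range is refused whole. The fingers move at their own pace and stop on an object; "grip_force" is the grip in N (left out, the last holds). Time passes only in rows, so rows that repeat a pose let the fingers close, or fill a call up. It gives the time, the measured TCP pose, the force and the opening at its end, in the units of the state.
- get_obs(): the state, without advancing time (a new reading comes with each control period).
- camera(name): name is "scene" or "top" or "wrist"; returns a dict with "img" (400x640x3 uint8, red, green, blue), "fov_y" (degrees; the focal length in pixels is half the picture's height over the tangent of half this angle, whatever the lens; pixels are square), "cx", "cy" (the principal point, pixels), "world_from_camera" (4x4, takes a point from camera to world coordinates). Camera axes: x right, y up, looking along -z (the intrinsics and any distortion apply to the point x, -y, -z); pixel columns grow to the right and rows downward; lengths in m; the calibration is good to about 2 mm. The wrist camera is an equidistant fisheye: a pixel r from the principal point sees the ray r / f radians off the axis. A picture is of the moment at which its call begins. There is no depth.
- job_done(): hands the job in, once; it reports no verdict.
The state is a dict: "time": time; "q": joint angles; "qd": joint speeds; "joint_efforts": joint torques, N m; "ee_pos": TCP position; "tcp_rot": TCP orientation; "wrist_force": force on the tool from outside, world axes, zero at the start; "torque": the same for the moment, N m; "opening": finger opening in m.
Only numpy, scipy, OpenCV 4.12 (cv2) and the standard library are available. Lean on these libraries where they do the work, as an engineer would, in place of code of your own. Each camera call takes 0.05 s, during which the arm holds its last target.

## Working session

There is one attempt and no reset: what is moved stays moved. The work goes in short steps, Python scripts to look and compute and a tool call to move; the robot and the scene stay as the last step left them, time stands still between calls to the robot, and variables do not carry over. Pictures are saved under pics/ and viewed, and the job is handed in when it is done.

Besides the shell and the picture viewer there is one more tool, called after ">>>" as a command line: name --argument value ..., lists and objects as JSON in quotes. play_rows: Moves the arm, as the interface text tells. Its arguments: {"type":"object","properties":{"moves":{"type":"array"},"grip_force":{"type":"number"}},"required":["moves"]}

```bash
mkdir -p pics; ls
python3 - <<'E'
from workcell import get_obs,camera
import cv2,pickle
print(get_obs())
for n in("top","scene"):
    c=camera(n);print(n,c["fov_y"],c["cx"],c["cy"],c["world_from_camera"].round(4).tolist(), [k for k in c])
    cv2.imwrite(f"pics/{n}0.png",c["img"][:,:,::-1]);pickle.dump(c,open(f"{n}0.pkl","wb"))
E
```

```text
pics
{'time': 0.0, 'q': array([ 6.99579612e+01,  5.01315617e+00,  1.00319355e+01,  9.51012221e+01,
       -2.16843339e-03,  8.99980004e+01]), 'qd': array([ 0.0272133 , -0.08724413,  0.02309483,  0.01242626,  0.10506239,
       -0.07750248]), 'joint_efforts': array([-1.43947542e-03, -5.20391572e+01,  4.64800751e+01,  1.67046511e-02,
        8.17470618e-05,  1.26909887e-05]), 'ee_pos': array([0.1884131 , 0.51644986, 0.23054081]), 'tcp_rot': array([-9.00021656e+01,  8.24428538e-02,  6.99599609e+01]), 'wrist_force': array([-0.53607065, -0.41642836, -0.5889016 ]), 'torque': array([ 0.05089325,  0.0026776 , -0.00849464]), 'opening': 0.0851355774454017}
top 48.74002856027984 312.8540305047091 207.0145059035764 [[0.012, 0.9876, -0.1568, 0.4344], [-0.9998, 0.0089, -0.0205, 0.0462], [-0.0188, 0.157, 0.9874, 0.9261], [0.0, 0.0, 0.0, 1.0]] ['img', 'fov_y', 'cx', 'cy', 'world_from_camera']
scene 49.67909593292603 318.9972984548844 194.08302362223938 [[0.7204, 0.4489, -0.5287, 0.1227], [-0.6935, 0.4734, -0.543, -0.3949], [0.0065, 0.7579, 0.6524, 0.6377], [0.0, 0.0, 0.0, 1.0]] ['img', 'fov_y', 'cx', 'cy', 'world_from_camera']
```

View pics/top0.png

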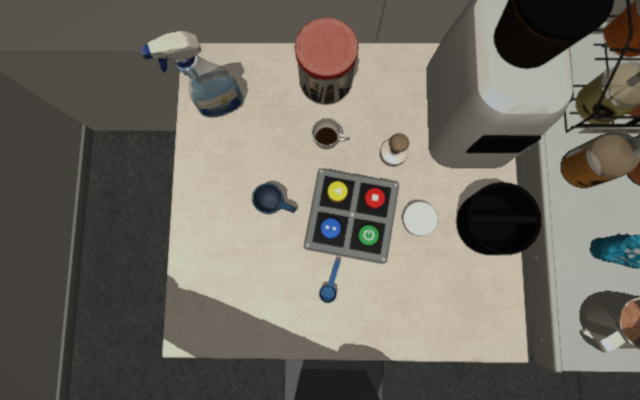

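View pics/scene0.png

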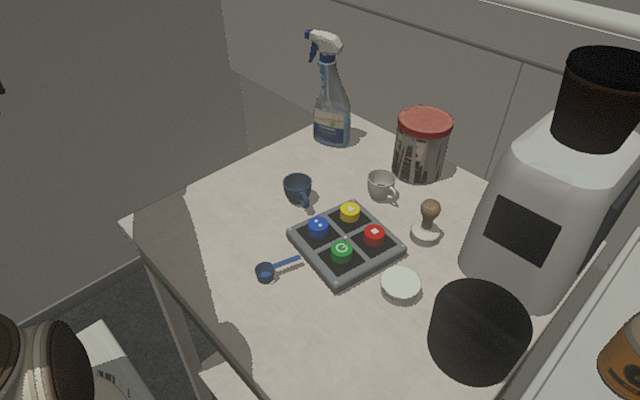

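```bash
cat > h.py <<'E'
import numpy as np,cv2
def ray(c,u,v):
    f=c["img"].shape[0]/2/np.tan(np.radians(c["fov_y"])/2)
    d=np.array([(u-c["cx"])/f,-(v-c["cy"])/f,-1.]);T=c["world_from_camera"]
    return T[:3,3],T[:3,:3]@d
def onz(c,u,v,z):
    o,d=ray(c,u,v);return o+d*(z-o[2])/d[2]
def caps(c,box):
    h=cv2.cvtColor(c["img"],cv2.COLOR_RGB2HSV);out={}
    R={"red":[(0,8),(172,180)],"yellow":[(22,35)],"green":[(50,85)],"blue":[(100,125)]}
    for k,rs in R.items():
        m=np.zeros(h.shape[:2],np.uint8)
        for a,b in rs:m|=cv2.inRange(h,(a,140,90),(b,255,255))
        x0,x1,y0,y1=box;mm=np.zeros_like(m);mm[y0:y1,x0:x1]=m[y0:y1,x0:x1]
        mm=cv2.morphologyEx(mm,cv2.MORPH_CLOSE,np.ones((5,5)))
        cs,_=cv2.findContours(mm,0,2);q=max(cs,key=cv2.contourArea)
        out[k]=(cv2.fitEllipse(cv2.convexHull(q)),cv2.contourArea(q))
    return out
E
python3 - <<'E'
import pickle
from h import *
P={}
for n,b in(("top",(305,400,170,262)),("scene",(290,405,195,285))):
    c=pickle.load(open(n+"0.pkl","rb"))
    for k,(e,a) in caps(c,b).items():
        p=onz(c,*e[0],.058 if n=="top" else .053);P[n,k]=p
        print(n,k,np.round(e[0],1),np.round(e[1],1),a,p.round(4))
for n in("top","scene"):
  for a,b in(("yellow","red"),("blue","green"),("yellow","blue"),("red","green")):
    d=P[n,a]-P[n,b];print(n,a,b,round(np.hypot(*d[:2]),4),np.degrees(np.arctan2(d[1],d[0])).round(1))
E
```

```text
top red [374.5 197.5] [20.  20.3] 300.0 [ 0.5926 -0.0585  0.058 ]
top yellow [337.1 190.9] [20.2 20.6] 309.0 [0.6053 0.016  0.058 ]
top green [368.3 234.7] [19.7 20. ] 290.5 [ 0.5181 -0.0456  0.058 ]
top blue [330.4 227.7] [20.  20.2] 298.0 [0.5313 0.0291 0.058 ]
scene red [373.5 234.3] [20.8 21.5] 275.0 [ 0.5904 -0.0618  0.053 ]
scene yellow [349.2 211.8] [19.7 20.7] 281.0 [0.6026 0.012  0.053 ]
scene green [341.4 247.9] [14.5 19. ] 190.0 [ 0.5222 -0.0439  0.053 ]
scene blue [317.7 223.5] [13.9 19.5] 195.0 [0.5347 0.0311 0.053 ]
top yellow red 0.0756 80.3
top blue green 0.0759 80.0
top yellow blue 0.0752 -10.1
top red green 0.0756 -9.8
scene yellow red 0.0748 80.6
scene blue green 0.076 80.6
scene yellow blue 0.0706 -15.8
scene red green 0.0706 -14.7
```

```bash
cat > mv.py <<'E'
import sys;from workcell import get_obs
from scipy.spatial.transform import Rotation as R;import numpy as np
o=get_obs();t=np.array(eval(sys.argv[1]))
r=R.from_euler("xyz",o["tcp_rot"],degrees=True)
print(round(o["time"],2),o["ee_pos"].round(4),o["tcp_rot"].round(2),o["wrist_force"].round(2),o["opening"].round(4),"shift",r.inv().apply(t-o["ee_pos"]).round(4))
E
python3 mv.py "[.518,-.046,.12]"
```

```text
Traceback (most recent call last):
  File "mv.py", line 5, in <module>
    print(round(o["time"],2),o["ee_pos"].round(4),o["tcp_rot"].round(2),o["wrist_force"].round(2),o["opening"].round(4),"shift",r.inv().apply(t-o["ee_pos"]).round(4))
                                                                                                  ^^^^^^^^^^^^^^^^^^
AttributeError: 'float' object has no attribute 'round'
```

```bash
sed -i 's/o\["opening"\].round(4)/round(o["opening"],4)/' mv.py; python3 mv.py "[.518,-.046,.12]"
```

```text
0.1 [0.1884 0.5165 0.2306] [-9.000e+01  7.000e-02  6.996e+01] [ 0.88 -0.91 -0.35] 0.0856 shift [-0.4154  0.1111 -0.5024]
```

>>> play_rows --moves '[[[0,0,0],[-0.02,0,-0.025],0],[[0,0,0],[-0.05,0,-0.06],0],[[0,0,0],[-0.08,0,-0.095],0],[[0,0,0],[-0.11,0,-0.13],0],[[0,0,0],[-0.14,0,-0.165],0]]' --grip_force 20

```text
time: 0.6
ee_pos: [0.2958, 0.327, 0.231]
tcp_rot: [-90.0, 0.0, 70.0]
wrist_force: [0.0, 0.1, -0.5]
opening: 0.0119
```

>>> play_rows --moves '[[[0,0,0],[-0.03,0,-0.035],0],[[0,0,0],[-0.06,0,-0.07],0],[[0,0,0],[-0.09,0,-0.105],0],[[0,0,0],[-0.12,0,-0.14],0],[[0,0,0],[-0.14,0,-0.17],0]]'

```text
time: 1.1
ee_pos: [0.4077, 0.1365, 0.2313]
tcp_rot: [-90.0, 0.0, 69.9]
wrist_force: [0.8, 1.5, 0.6]
opening: 0.0001
```

```bash
python3 mv.py "[.518,-.046,.12]"
```

```text
1.1 [0.4077 0.1365 0.2313] [-90.01   0.    69.9 ] [0.84 1.54 0.64] 0.0001 shift [-0.1335  0.1114 -0.1663]
```

>>> play_rows --moves '[[[0,0,0],[-0.03,0.02,-0.037],0],[[0,0,0],[-0.06,0.045,-0.075],0],[[0,0,0],[-0.09,0.07,-0.112],0],[[0,0,0],[-0.12,0.095,-0.15],0],[[0,0,0],[-0.134,0.111,-0.166],0]]'

```text
time: 1.6
ee_pos: [0.5179, -0.0462, 0.1189]
tcp_rot: [-90.0, 0.0, 69.9]
wrist_force: [0.6, 0.6, 1.5]
opening: -0.0002
```

>>> play_rows --moves '[[[0,0,0],[0,0.01,0],0],[[0,0,0],[0,0.02,0],0],[[0,0,0],[0,0.03,0],0],[[0,0,0],[0,0.035,0],0],[[0,0,0],[0,0.035,0],0]]'

```text
time: 2.1
ee_pos: [0.5169, -0.0431, 0.0851]
tcp_rot: [-90.0, 0.0, 70.0]
wrist_force: [-0.4, 0.6, 0.3]
opening: 0.0003
```

```bash
python3 mv.py "[.518,-.046,.058]";python3 - <<'E'
from workcell import camera
import cv2,pickle
for n in("top","wrist"):
    c=camera(n)
    cv2.imwrite(f"pics/{n}1.png",c["img"][:,:,::-1]);pickle.dump(c,open(n+"1.pkl","wb"))
c=camera("scene")["img"][170:310,270:430,::-1]
cv2.imwrite("pics/scene1.png",cv2.resize(c,None,fx=4,fy=4,interpolation=2))
E
```

```text
2.1 [ 0.5169 -0.0431  0.0851] [-89.99   0.    70.04] [-0.36  0.56  0.3 ] 0.0003 shift [-0.0024  0.0271 -0.0021]
```

View pics/scene1.png

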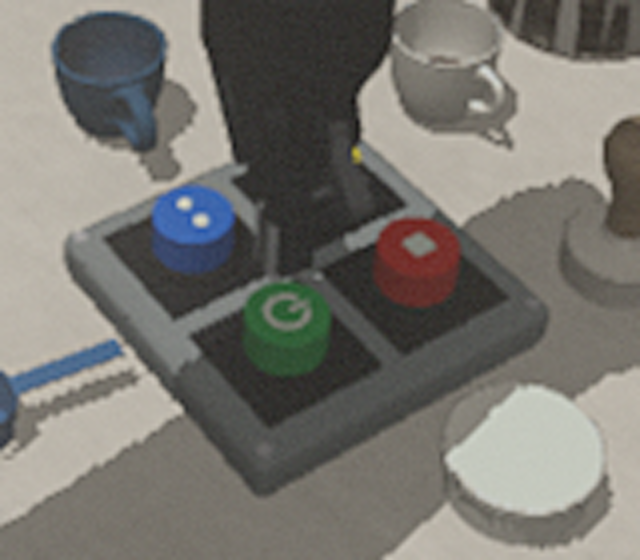

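View pics/wrist1.png

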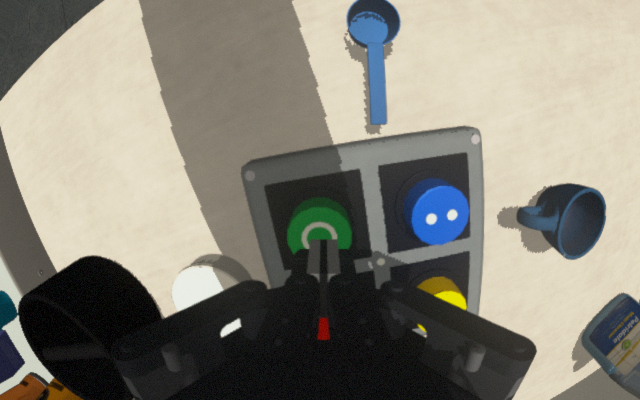

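The tip stands over the green key in both views (scene crop: cap at 287,310; wrist: 320,230), about 27 mm above it. All keys are up. I'll press slowly.

>>> play_rows --moves '[[[0,0,0],[-0.002,0.008,-0.002],0],[[0,0,0],[-0.002,0.015,-0.002],0],[[0,0,0],[-0.002,0.02,-0.002],0],[[0,0,0],[-0.002,0.023,-0.002],0],[[0,0,0],[-0.002,0.025,-0.002],0]]'

```text
time: 2.75
ee_pos: [0.5183, -0.0465, 0.0598]
tcp_rot: [-90.0, 0.0, 70.0]
wrist_force: [-0.0, 0.2, -0.5]
opening: -0.0
```

>>> play_rows --moves '[[[0,0,0],[0,0.001,0],0],[[0,0,0],[0,0.002,0],0],[[0,0,0],[0,0.003,0],0],[[0,0,0],[0,0.004,0],0],[[0,0,0],[0,0.005,0],0]]'

```text
time: 3.25
ee_pos: [0.5186, -0.0465, 0.0555]
tcp_rot: [-90.0, -0.0, 70.0]
wrist_force: [-1.6, -0.1, 2.0]
opening: 0.0002
```

>>> play_rows --moves '[[[0,0,0],[0,0.001,0],0],[[0,0,0],[0,0.002,0],0],[[0,0,0],[0,0.003,0],0],[[0,0,0],[0,0.004,0],0],[[0,0,0],[0,0.005,0],0]]'

```text
time: 3.75
ee_pos: [0.5185, -0.0465, 0.0502]
tcp_rot: [-90.0, -0.0, 70.0]
wrist_force: [0.4, -0.1, 2.3]
opening: 0.0002
```

```bash
python3 mv.py "[.518,-.046,.049]"
```

```text
3.75 [ 0.5185 -0.0465  0.0502] [-90.01  -0.    69.96] [ 0.39 -0.11  2.3 ] 0.0002 shift [0.0003 0.0012 0.0007]
```

>>> play_rows --moves '[[[0,0,0],[0,0.001,0],0],[[0,0,0],[0,0.0015,0],0],[[0,0,0],[0,0.002,0],0],[[0,0,0],[0,0.0025,0],0],[[0,0,0],[0,0.0025,0],0]]'

```text
time: 4.25
ee_pos: [0.5185, -0.0465, 0.0479]
tcp_rot: [-90.0, -0.0, 70.0]
wrist_force: [-0.0, 0.3, 3.3]
opening: 0.0001
```

>>> play_rows --moves '[[[0,0,0],[0,-0.003,0],0],[[0,0,0],[0,-0.01,0],0],[[0,0,0],[0,-0.025,0],0],[[0,0,0],[0,-0.04,0],0],[[0,0,0],[0,-0.045,0],0]]'

```text
time: 4.75
ee_pos: [0.5195, -0.0466, 0.0955]
tcp_rot: [-90.2, -0.0, 70.0]
wrist_force: [0.2, 0.0, 0.9]
opening: -0.0004
```

```bash
python3 mv.py "[.531,.029,.085]";python3 - <<'E'
from workcell import camera
import cv2
c=camera("scene")["img"][170:310,270:430,::-1]
cv2.imwrite("pics/scene2.png",cv2.resize(c,None,fx=4,fy=4,interpolation=2))
E
```

```text
4.75 [ 0.5195 -0.0466  0.0955] [-9.017e+01 -5.000e-02  6.996e+01] [0.21 0.02 0.94] -0.0004 shift [0.0749 0.0105 0.0151]
```

View pics/scene2.png

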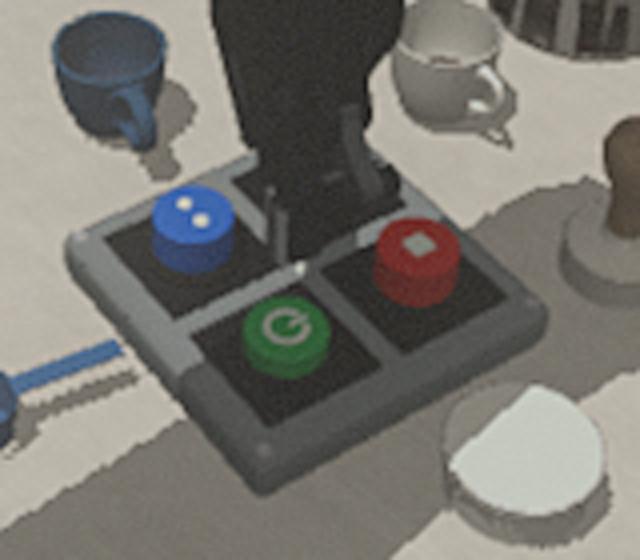

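Green sits clearly lower (crop 287,325, with a short side wall) and the others are unchanged. Blue is next.

>>> play_rows --moves '[[[0,0,0],[0.015,0,0.003],0],[[0,0,0],[0.035,0,0.007],0],[[0,0,0],[0.055,0,0.011],0],[[0,0,0],[0.075,0.005,0.016],0],[[0,0,0],[0.075,0.01,0.016],0]]'

```text
time: 5.3
ee_pos: [0.5291, 0.0319, 0.0821]
tcp_rot: [-90.0, -0.0, 70.1]
wrist_force: [-0.3, -0.8, 0.1]
opening: 0.0003
```

>>> play_rows --moves '[[[0,0,0],[0,0.003,0],0],[[0,0,0],[0,0.008,0],0],[[0,0,0],[0,0.013,0],0],[[0,0,0],[0,0.017,0],0],[[0,0,0],[0,0.02,0],0]]'

```text
time: 5.8
ee_pos: [0.529, 0.029, 0.0623]
tcp_rot: [-90.0, 0.0, 69.9]
wrist_force: [-0.3, 0.0, 0.7]
opening: 0.0
```

```bash
python3 mv.py "[.531,.029,.048]"
```

```text
5.8 [0.529  0.029  0.0623] [-8.999e+01  1.000e-02  6.992e+01] [-0.28  0.02  0.71] 0.0 shift [ 0.0007  0.0143 -0.0019]
```

>>> play_rows --moves '[[[0,0,0],[0.001,0.001,-0.002],0],[[0,0,0],[0.001,0.002,-0.002],0],[[0,0,0],[0.001,0.003,-0.002],0],[[0,0,0],[0.001,0.004,-0.002],0],[[0,0,0],[0.001,0.005,-0.002],0]]'

```text
time: 6.3
ee_pos: [0.5314, 0.0297, 0.0579]
tcp_rot: [-90.0, -0.0, 70.0]
wrist_force: [-0.8, -1.1, 2.3]
opening: 0.0005
```

>>> play_rows --moves '[[[0,0,0],[0,0.001,0],0],[[0,0,0],[0,0.002,0],0],[[0,0,0],[0,0.003,0],0],[[0,0,0],[0,0.004,0],0],[[0,0,0],[0,0.005,0],0]]'

```text
time: 6.8
ee_pos: [0.5314, 0.0297, 0.0528]
tcp_rot: [-90.0, -0.0, 70.0]
wrist_force: [-0.6, -0.0, 2.4]
opening: -0.0003
```

>>> play_rows --moves '[[[0,0,0],[0,0.001,0],0],[[0,0,0],[0,0.002,0],0],[[0,0,0],[0,0.003,0],0],[[0,0,0],[0,0.004,0],0],[[0,0,0],[0,0.004,0],0]]'

```text
time: 7.3
ee_pos: [0.5313, 0.0297, 0.0486]
tcp_rot: [-90.0, 0.0, 70.0]
wrist_force: [-0.3, 0.5, 0.3]
opening: 0.0001
```

>>> play_rows --moves '[[[0,0,0],[0,-0.003,0],0],[[0,0,0],[0,-0.01,0],0],[[0,0,0],[0,-0.025,0],0],[[0,0,0],[0,-0.04,0],0],[[0,0,0],[0,-0.045,0],0]]'

```text
time: 7.8
ee_pos: [0.5324, 0.0298, 0.0967]
tcp_rot: [-90.2, -0.1, 70.0]
wrist_force: [0.0, -1.1, -0.1]
opening: 0.0002
```

```bash
python3 mv.py "[.605,.016,.083]";python3 - <<'E'
from workcell import camera
import cv2
c=camera("scene")["img"][170:310,270:430,::-1]
cv2.imwrite("pics/scene3.png",cv2.resize(c,None,fx=4,fy=4,interpolation=2))
E
```

```text
7.8 [0.5324 0.0298 0.0967] [-9.018e+01 -7.000e-02  6.996e+01] [ 0.04 -1.14 -0.09] 0.0002 shift [ 0.0119  0.0139 -0.0728]
```

View pics/scene3.png

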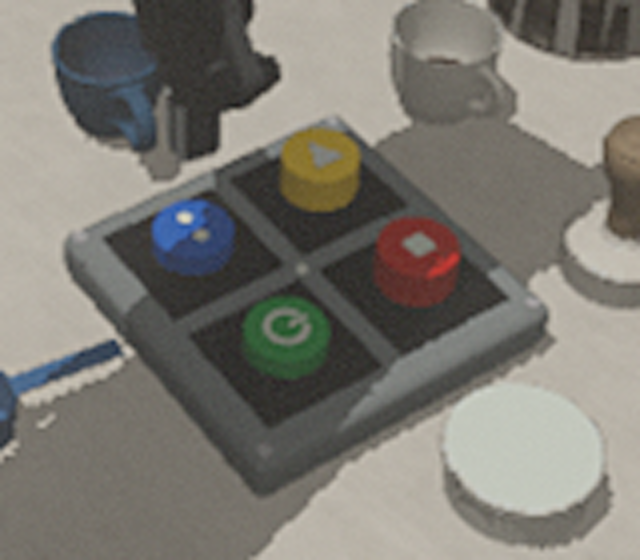

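Blue is down (crop 192,230) and green is still down. Yellow and red are up. Yellow is next.

>>> play_rows --moves '[[[0,0,0],[0.003,0,-0.015],0],[[0,0,0],[0.006,0,-0.035],0],[[0,0,0],[0.009,0,-0.055],0],[[0,0,0],[0.012,0.005,-0.072],0],[[0,0,0],[0.012,0.01,-0.072],0]]'

```text
time: 8.35
ee_pos: [0.6044, 0.016, 0.0831]
tcp_rot: [-90.0, -0.0, 69.9]
wrist_force: [-0.3, 0.4, -0.3]
opening: -0.0
```

>>> play_rows --moves '[[[0,0,0],[0,0.003,0],0],[[0,0,0],[0,0.008,0],0],[[0,0,0],[0,0.013,0],0],[[0,0,0],[0,0.017,0],0],[[0,0,0],[0,0.02,0],0]]'

```text
time: 8.85
ee_pos: [0.6028, 0.0164, 0.0635]
tcp_rot: [-90.0, 0.0, 70.0]
wrist_force: [-0.2, 0.0, -1.0]
opening: 0.0
```

```bash
python3 mv.py "[.605,.016,.048]"
```

```text
8.85 [0.6028 0.0164 0.0635] [-89.99   0.    69.96] [-0.23  0.04 -1.03] 0.0 shift [ 0.0004  0.0155 -0.0022]
```

>>> play_rows --moves '[[[0,0,0],[0,0.001,-0.002],0],[[0,0,0],[0,0.002,-0.002],0],[[0,0,0],[0,0.003,-0.002],0],[[0,0,0],[0,0.004,-0.002],0],[[0,0,0],[0,0.005,-0.002],0]]'

```text
time: 9.35
ee_pos: [0.605, 0.0156, 0.0588]
tcp_rot: [-90.0, -0.0, 70.0]
wrist_force: [1.0, -0.3, -0.1]
opening: 0.0001
```

>>> play_rows --moves '[[[0,0,0],[0,0.001,0],0],[[0,0,0],[0,0.002,0],0],[[0,0,0],[0,0.003,0],0],[[0,0,0],[0,0.004,0],0],[[0,0,0],[0,0.005,0],0]]'

```text
time: 9.85
ee_pos: [0.605, 0.0156, 0.0538]
tcp_rot: [-90.0, -0.0, 70.0]
wrist_force: [-0.4, -0.1, 2.2]
opening: 0.0003
```

>>> play_rows --moves '[[[0,0,0],[0,0.001,0],0],[[0,0,0],[0,0.002,0],0],[[0,0,0],[0,0.003,0],0],[[0,0,0],[0,0.004,0],0],[[0,0,0],[0,0.005,0],0]]'

```text
time: 10.35
ee_pos: [0.605, 0.0156, 0.0487]
tcp_rot: [-90.0, -0.0, 70.0]
wrist_force: [-0.2, 0.2, 1.2]
opening: -0.0002
```

>>> play_rows --moves '[[[0,0,0],[0,-0.003,0],0],[[0,0,0],[0,-0.01,0],0],[[0,0,0],[0,-0.03,0],0],[[0,0,0],[0,-0.06,0],0],[[0,0,0],[0,-0.1,0],0]]'

```text
time: 10.85
ee_pos: [0.6041, 0.0156, 0.1488]
tcp_rot: [-89.9, 0.1, 70.0]
wrist_force: [0.2, -0.3, -0.0]
opening: -0.0004
```

>>> play_rows --moves '[[[0,0,0],[0.02,-0.02,0.02],0],[[0,0,0],[0.05,-0.05,0.05],0],[[0,0,0],[0.08,-0.05,0.08],0],[[0,0,0],[0.11,-0.05,0.11],0],[[0,0,0],[0.13,-0.05,0.13],0]]'

```text
time: 11.35
ee_pos: [0.5263, 0.1844, 0.1999]
tcp_rot: [-90.0, -0.1, 70.0]
wrist_force: [0.5, 0.1, 0.3]
opening: 0.0
```

```bash
python3 mv.py "[.605,.016,.083]";python3 - <<'E'
from workcell import camera
import cv2
c=camera("scene")["img"][170:310,250:430,::-1]
cv2.imwrite("pics/scene4.png",cv2.resize(c,None,fx=4,fy=4,interpolation=2))
cv2.imwrite("pics/top4.png",camera("top")["img"][:,:,::-1])
E
```

```text
11.35 [0.5263 0.1844 0.1999] [-9.004e+01 -6.000e-02  7.002e+01] [0.53 0.09 0.28] 0.0 shift [-0.1315  0.1168 -0.1314]
```

View pics/scene4.png

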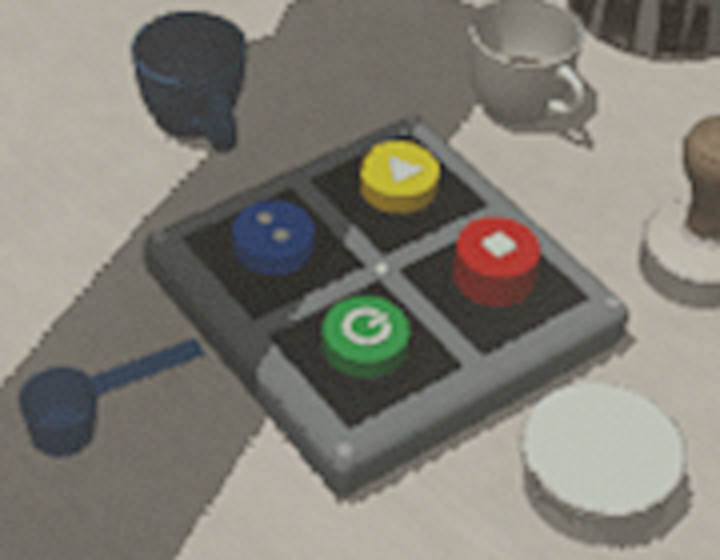

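View pics/top4.png

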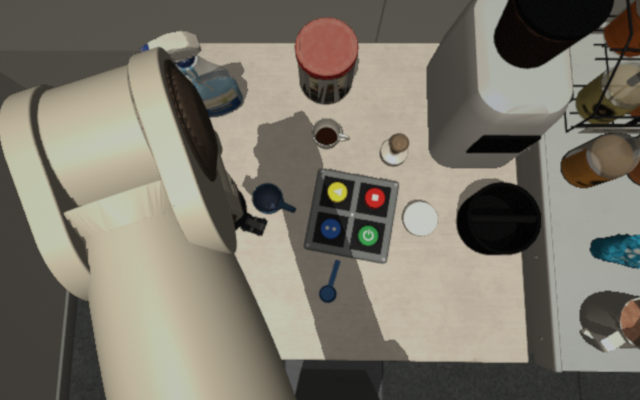

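Green, blue and yellow are all low, and red is tall and up (crop 497,262). The cups, tamper, tub and scoop are at the same pixels as before. The arm is clear, so I'm handing in.

```bash
python3 -c "
from workcell import job_done;print(job_done())"
```

```text
the job is handed in; nothing more can be done
None
```

I pressed the green, blue and yellow keys in that order with the shut fingertips. Each went down about 9–10 mm of its 10 mm travel, with the force readings never above about 3.5 N. I then backed the arm clear and handed the job in at about 11.5 s.

In the last pictures all three keys are latched low and the red key is up. The cups, tamper, tub and scoop are where they started.

Two checks disagreed slightly:
- **Key positions:** the scene camera's rough estimates differed from the top camera's by up to about 4 mm. I used the top camera, whose key spacing came out at 75–76 mm against the stated 76 mm.
- **Wrist force:** readings carried about 1 N of noise. The final readings for blue and yellow (0.3 N and 1.2 N) were therefore not informative, and I judged their depth by tool height and the picture.

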